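Sight a slanted hole under the magnifier lamp

ROBOT

A 6-joint arm with a two-finger parallel gripper is mounted at the origin on the work surface. World frame = base frame: x ahead of the robot, y to its left, z up, the work surface at z = 0. Lengths are in m, angles in degrees, forces in N, time in s.
With the tool pointing down it reaches from about 0.325 to 0.85 m from the base axis. Payload 15.5 kg.
Tool frame: the origin (TCP) lies at the very end of the fingers, on their centre line; the grasp point (between the pads) lies arm.grip_depth behind it (arm.grip_depth is the distance from the TCP to the grasp point, in m); z points along the fingers, y is the line along which they close (so a half turn about z gives the same grasp; the last joint's range is limited). The gripper opens to 91 mm and grips with 3 to 60 N. Pads are 32 mm wide; open, the fingers measure 118 mm over their backs; the gripper's body (76 mm by 178 mm) begins 60 mm behind the grasp point.
Start: joints at [67.179, 28.281, 77.091, -0, 74.628, -5.472], TCP at [0.186, 0.597, 0.214] pointing down, gripper open.
Joint ranges: [-166.48, 166.48], [-47.26, 123.95], [12.59, 153.08], [-70.14, 250.14], [6.76, 159.57], [-176.63, 176.63]. Speed limits (degrees/s): [108.29, 108.29, 147.25, 172.46, 172.46, 172.46].

INTERFACE

Orientations are given as a 3x3 rotation matrix whose columns are the frame's x, y, z axes.
In Python, from rig import arm gives the robot as it stands. Calls block until the motion is done:
- arm.move_to(position, orientation): joint-space move of the TCP to a pose.
- arm.move_l(position, orientation=None, feed=0.15): straight line of the TCP; orientation=None keeps the orientation; feed is the mean speed in m/s.
- arm.move_joints(angles): joint-space move.
- arm.grip(opening): finger opening in m; the grip force is fixed at half the most; returns when the fingers have stopped.
- arm.sleep(seconds).
- arm.solve_ik(position, orientation): joint angles nearest the present ones, or None.
- arm.snapshot(name): name is "scene" or "top" or "wrist"; returns the picture (420x560x3 uint8, red, green, blue); there is no depth.
- arm.get_calibration(name): a dict with "intrinsics" (3x3 intrinsics, pixels), "cam_to_world" (4x4, takes a point from camera to world coordinates). Camera axes: x right, y down, z forward; pixel columns grow to the right and rows downward; lengths in m; the calibration is good to about 2 mm. A picture is of the moment at which its call begins: read the wrist's pose just before it. get_calibration takes no time and is no camera call; for the wrist camera it gives the pose at the moment of the call.
A pose or a line that the arm cannot do raises arm.Unreachable and nothing moves.
- arm.sign_off(): hands the job in; it is judged then, once.
Readings, each from a call of its own:
- arm.current_t(): time.
- arm.current_joint_positions(): joint angles.
- arm.current_dq(): joint speeds.
- arm.current_tau(): joint torques, N m.
- arm.current_ee_pos(): TCP position.
- arm.current_tool_rot(): TCP orientation.
- arm.current_force(): force on the tool from outside, world axes, zero at the start.
- arm.current_torque(): the same for the moment, N m.
- arm.current_width(): finger opening in m.
- arm.current_grasp_force(): force on a finger pad.
Only numpy, scipy, OpenCV 4.12 (cv2) and the standard library are available. Lean on these libraries where they do the work, as an engineer would, in place of code of your own. Each camera call takes 0.05 s, during which the arm holds its last target. There are 200 camera calls.

TASK

Swing the magnifier lamp well clear of the vice (lens centre about 15 cm or more sideways from the hole), then push the red-handled sight pin fully home in the slanted hole of the clamped steel block and let go of it. Finally swing the lamp back until its lens is centred over the top of the pin's red handle, let go, and leave everything else on the bench where it is.

Things in the scene. Friction and masses are not known exactly. Their poses are not given: they have to be found in the camera images.
- column: fixed lamp column: dark steel foot 100 mm across and 18 mm high with an upright steel rod 26 mm across, whole column 203 mm high (a black collar of the arm, 38 mm across, tops it at 216 mm). Origin on the table at the rod's axis, which is the vertical swing axis of the lamp; x axis points away from the vice.
- lamp (a joint): swing of the lamp arm about the column's vertical axis, -1.45 to 1.45 rad between stops. At 0 the arm points along the column's own -x axis; positive turns counter-clockwise seen from above (the lens then moves towards the column's own -y). A stiff hinge (0.2 N m of friction) without a spring: it stays where it is left.
- lens (a point): centre of the round magnifier lens, 180 mm from the column axis and 200 mm above the table: glass in a white ring 112 mm across, which reaches from 190 to 210 mm above the table. It moves with the lamp joint (the point's axes turn with the arm).
- lamp_post (a point): top centre of the lamp's orange grip post: round, upright, 16 mm across; it stands on the white arm between column and lens, 105 mm from the column axis, and is free to grip from above over its upper 50 mm (its top 265 mm, the white arm's top 207 mm above the table, black foot 24 mm across up to 215 mm). Turns with the arm; it does not spin on its own.
- vice: blue drill vice fixed to the table, 105 mm by 210 mm over its base, jaws 70 mm high, closing along its y axis, screw bar at its -y end. Origin on the table, straight below where the top of the seated sight pin comes to lie; hole mouth 28 mm along its own +x.
- block: bright steel block 50 x 44 x 60 mm clamped in the vice and leaning 30 degrees: its own z axis is the axis of the hole and points up and out of it, leaning from vertical towards the vice's -x (roughly towards the robot). Origin at the centre of the block's underside.
- hole (a point): mouth of the hole, centre of the block's upper face (60 mm along the block's z, 97 mm above the table), where four painted yellow lines meet. The hole is 10 mm across with a 2 mm chamfer, 52 mm deep, square to that face.
- stand: aluminium block 56 x 56 x 55 mm fixed to the table, either left or right of the vice, holding the sight pin upright in a hole 12 mm across and 50 mm deep. Origin at the centre of its underside.
- pin: sight pin, 55 to 115 g: steel shank 8 mm across, 45 mm long (last 8 mm taper to 3.6 mm), below a round red handle 18 mm across, 56 mm long, whose flat underside is the stop shoulder. Origin at the nose tip, z axis along the pin towards the handle. Starts upright in its stand, shoulder on the stand's top 55 mm above the table. Fully home: shoulder on the block's face.
- pin_tip (a point): nose tip of the sight pin (its origin).
- pin_top (a point): centre of the top end of the sight pin's red handle, 101 mm from the tip.
- scriber: same shape as the sight pin but with a yellow handle, upright in a second like stand on the other side of the vice; leave it. Origin at its tip, z up along it.
- offcut: loose square steel tube 90 x 30 x 30 mm lying between robot and vice; leave it. Origin under its centre, length along x.
- wrench: loose wrench 170 mm long lying flat on the left of the lamp; leave it. Length along x.
- screwdriver: loose screwdriver 190 mm long lying flat on the right of the lamp; leave it. Length along x.
- angle_grinder: teal, black and grey angle grinder 330 mm long, 70 mm high, lying on the far left; leave it. Length along x.
- tin: open green tin 84 mm across, 100 mm high, with files standing in it up to 190 mm, on the far right; leave it. Origin under its centre.

How it is judged:
By the outcome, as a careful person would: the job done as asked, in the order asked, and still so for the second after the job is handed in, with the robot touching nothing.
It also fails if it takes over 66 s, if anything falls off the work surface, if the arm or the gripper's body presses on something with over 40 N, if the wrist force passes 120 N, or if a joint passes its speed limit or range.

## Working session

There is one attempt and no reset: what is moved stays moved. The work goes in short steps, each a Python script; the robot and the scene stay as the last script left them, time stands still between calls to the robot, and variables do not carry over. Pictures are saved under pics/ and viewed, at most 10 in all, crops included, and the job is handed in when it is done.

```bash
mkdir -p pics; ls; python3 - <<'E'
from rig import arm
import cv2,numpy as np
print(arm.grip_depth,arm.current_t())
for n in("scene","top","wrist"):
    im=arm.snapshot(n); cv2.imwrite(f"pics/{n}0.png",im[:,:,::-1]); c=arm.get_calibration(n)
    print(n,np.round(c["intrinsics"],1).tolist(),np.round(c["cam_to_world"],3).tolist())
E
```

```text
pics
0.0188 0.0
scene [[426.9, 0.0, 281.1], [0.0, 426.9, 213.3], [0.0, 0.0, 1.0]] [[-0.444, 0.691, -0.57, 1.221], [0.896, 0.348, -0.276, 0.361], [0.007, -0.633, -0.774, 1.112], [0.0, 0.0, 0.0, 1.0]]
top [[462.4, 0.0, 278.2], [0.0, 462.4, 209.4], [0.0, 0.0, 1.0]] [[-0.055, -0.977, 0.205, 0.244], [-0.998, 0.055, -0.006, 0.03], [-0.005, -0.205, -0.979, 1.619], [0.0, 0.0, 0.0, 1.0]]
wrist [[339.9, 0.0, 280.0], [0.0, 339.9, 211.9], [0.0, 0.0, 1.0]] [[0.298, 0.918, 0.261, 0.112], [0.954, -0.287, -0.083, 0.619], [-0.001, 0.274, -0.962, 0.384], [0.0, 0.0, 0.0, 1.0]]
```

View pics/scene0.png

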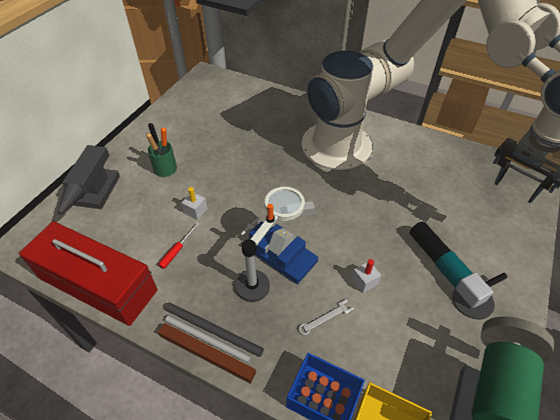

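View pics/top0.png

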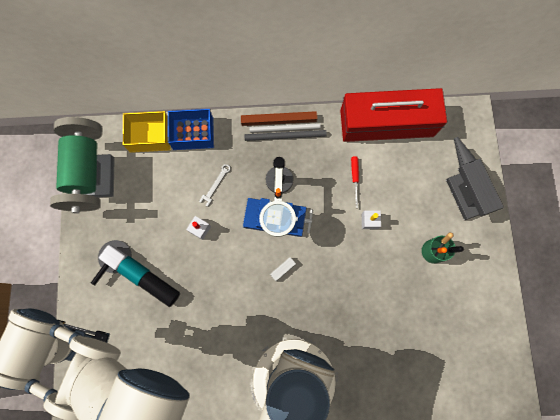

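The scene view looks from the far side of the bench: orange post top at about (270,210), red pin at (370,266), lens at (285,203), column collar at (249,247). In the top view the lens is at (277,217) over the vice, the post at (278,193), the pin at (198,227), and the scriber at (373,217) on the right.

```bash
cat > h.py <<'E'
import numpy as np,cv2
from rig import arm
def ray(c,uv):
    K=c["intrinsics"];T=c["cam_to_world"]
    d=T[:3,:3]@np.linalg.solve(K,[uv[0],uv[1],1.]); return T[:3,3],d/np.linalg.norm(d)
def plane(c,uv,z):
    o,d=ray(c,uv); return o+d*(z-o[2])/d[2]
def tri(rs):
    A=sum(np.eye(3)-np.outer(d,d) for o,d in rs); b=sum((np.eye(3)-np.outer(d,d))@o for o,d in rs)
    p=np.linalg.solve(A,b); return p,[float(np.linalg.norm((np.eye(3)-np.outer(d,d))@(p-o))) for o,d in rs]
def proj(c,p):
    T=c["cam_to_world"]; q=c["intrinsics"]@(T[:3,:3].T@(np.asarray(p)-T[:3,3])); return q[:2]/q[2]
def mask(im,h0,h1,s=120,v=70):
    hs=cv2.cvtColor(im,cv2.COLOR_RGB2HSV)
    m=cv2.inRange(hs,(max(h0,0),s,v),(h1,255,255))
    if h0<0: m|=cv2.inRange(hs,(180+h0,s,v),(179,255,255))
    return m
def blobs(m,roi=None,mn=8):
    if roi: k=np.zeros_like(m);x0,y0,x1,y1=roi;k[y0:y1,x0:x1]=255;m=m&k
    n,l,st,ce=cv2.connectedComponentsWithStats(m)
    return [(ce[i].round(1).tolist(),st[i].tolist()) for i in range(1,n) if st[i][4]>=mn]
def down(a): # tool down, tool y axis at world angle a
    y=np.array([np.cos(a),np.sin(a),0]);z=np.array([0,0,-1.]);return np.c_[np.cross(y,z),y,z]
E
python3 - <<'E'
from h import *
S=cv2.imread("pics/scene0.png")[:,:,::-1].copy();T=cv2.imread("pics/top0.png")[:,:,::-1].copy()
cs,ct=arm.get_calibration("scene"),arm.get_calibration("top")
for n,h in(("red",(-6,4)),("orange",(5,16)),("yellow",(20,32))):
    print(n,"S",blobs(mask(S,*h),(180,170,400,300)),"T",blobs(mask(T,*h),(180,150,400,250)))
R=arm.current_tool_rot();p=arm.current_ee_pos();c=arm.get_calibration("wrist")["cam_to_world"]
print("cam in tool",(R.T@(c[:3,3]-p)).round(4),(R.T@c[:3,:3]).round(3).tolist())
for n,z,a,b in(("pin",.111,(370,262),(196,225)),("post",.265,(270,207),(278,189)),("collar",.216,(249,244),(279.5,162)),("lens",.2,(285,203),(277,217))):
    print(n,tri([ray(cs,a),ray(ct,b)]),plane(cs,a,z).round(3),plane(ct,b,z).round(3))
E
```

```text
red S [([180.7, 245.8], [180, 243, 3, 7, 15]), ([369.1, 266.3], [365, 259, 9, 16, 89])] T [([354.6, 168.7], [351, 156, 8, 27, 190]), ([195.5, 224.8], [192, 222, 8, 7, 35])]
orange S [([269.9, 211.5], [267, 204, 7, 16, 87])] T [([277.6, 192.1], [275, 188, 6, 9, 38])]
yellow S [([191.5, 193.7], [188, 187, 8, 15, 79])] T [([374.0, 216.2], [370, 213, 9, 7, 39])]
cam in tool [ 0.0778 -0.0005 -0.1707] [[-0.0, -0.962, -0.274], [1.0, -0.0, -0.0], [0.0, -0.274, 0.962]]
pin (array([0.52293139, 0.29926845, 0.09994263]), [0.002180937251449258, 0.0021809372514494077]) [0.53  0.302 0.111] [0.521 0.295 0.111]
post (array([0.58965672, 0.02048789, 0.26169393]), [0.0019907707483569925, 0.0019907707483569166]) [0.592 0.024 0.265] [0.59  0.019 0.265]
collar (array([0.68935806, 0.01057591, 0.21493174]), [0.002084530130957037, 0.0020845301309571447]) [0.689 0.013 0.216] [0.69  0.009 0.216]
lens (array([0.51477134, 0.02817263, 0.20387331]), [0.002132287712255868, 0.0021322877122559054]) [0.511 0.029 0.2  ] [0.516 0.026 0.2  ]
```

```bash
cat >> h.py <<'E'
import pickle
def look(name):
    c=arm.get_calibration("wrist"); im=arm.snapshot("wrist"); pickle.dump((c,im),open(f"pics/{name}.pkl","wb")); return c,im
def load(name): return pickle.load(open(f"pics/{name}.pkl","rb"))
def montage(names,out):
    ims=[cv2.resize(load(n)[1],(400,300),interpolation=cv2.INTER_AREA)[:,:,::-1] for n in names]
    cv2.imwrite(out,np.vstack([np.hstack(ims[i:i+2]) for i in range(0,len(ims),2)]))
E
python3 - <<'E'
from h import *
R=down(np.pi/2)
for n,p in(("a1",(.51,.34,.22)),("a2",(.55,.27,.22)),("b1",(.60,.05,.36)),("b2",(.62,-.02,.36))):
    arm.move_to(p,R);arm.sleep(.2);look(n)
print(arm.current_t(),arm.current_joint_positions())
for n in("a1","a2"): print(n,blobs(mask(load(n)[1],-6,4)))
for n in("b1","b2"): print(n,blobs(mask(load(n)[1],5,16),mn=40))
montage(["a1","a2","b1","b2"],"pics/m1.png")
E
```

```text
4.5167 [-7.27778095e+00  2.23308019e+01  6.44134745e+01  6.46284019e-03
  9.32518003e+01 -9.73472279e+01]
a1 [([237.3, 223.4], [226, 207, 23, 33, 526])]
a2 [([313.8, 181.2], [303, 168, 23, 27, 447])]
b1 [([243.3, 194.2], [231, 180, 25, 29, 507]), ([243.2, 350.2], [169, 340, 162, 23, 3078])]
b2 [([325.0, 171.5], [312, 158, 27, 28, 490]), ([291.3, 340.9], [210, 330, 162, 23, 3592])]
```

View pics/m1.png

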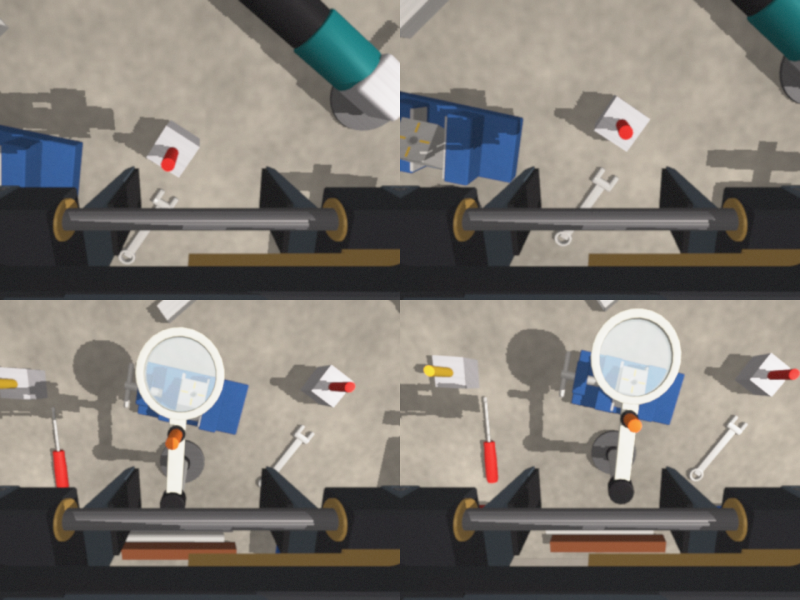

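The pin's red top, orange post, lens ring and black collar are all clear. In b2 (full-size pixels) the collar is near (309,266), the post near (322,177) and the lens near (330,80). In a2 the yellow line cross is at about (17,196).

```bash
cat >> h.py <<'E'
def top_of(c,m):
    """pixel of the top centre of an upright cylinder from its blob mask"""
    n,l,st,ce=cv2.connectedComponentsWithStats(m); i=1+np.argmax(st[1:,4])
    ys,xs=np.nonzero(l==i); P=np.c_[xs,ys].astype(float)
    T=c["cam_to_world"]; q=c["intrinsics"]@(T[:3,:3].T@np.array([0,0,-1.])); nad=q[:2]/q[2]
    a=P.mean(0)-nad; a/=np.linalg.norm(a); b=np.array([-a[1],a[0]])
    s=(P-nad)@a; t=(P-nad)@b; far=t[s>s.max()-24]
    w=(far.max()-far.min()+1)/2
    return nad+a*(s.max()+.5-w)+b*(far.max()+far.min())/2, w
E
python3 - <<'E'
from h import *
def roi(m,x0,y0,x1,y1): k=np.zeros_like(m);k[y0:y1,x0:x1]=m[y0:y1,x0:x1];return k
def both(ns,f):
    r=[];
    for n in ns:
        c,im=load(n); uv,w=f(c,im); r.append(ray(c,uv)); print(n,uv.round(1),round(w,1))
    p,e=tri(r); print(" ->",p.round(4),np.round(e,4)); return p
pin=both(["a1","a2"],lambda c,im:top_of(c,mask(im,-6,4)))
post=both(["b1","b2"],lambda c,im:top_of(c,roi(mask(im,5,16),0,0,560,300)))
c,im=load("b2"); g=cv2.cvtColor(im,cv2.COLOR_RGB2HSV)
m=roi(cv2.inRange(g[:,:,2],0,45),270,235,350,290); print(blobs(m,mn=60))
uv,w=top_of(c,m); print("collar",uv,w,plane(c,uv,.216))
L=[]
for n in("b1","b2"):
    c,im=load(n); g=cv2.cvtColor(im,cv2.COLOR_RGB2GRAY)
    ci=cv2.HoughCircles(cv2.medianBlur(g[:220],3),cv2.HOUGH_GRADIENT,1,100,param1=120,param2=25,minRadius=45,maxRadius=75)
    print(n,ci[0][:3]); L.append(ray(c,ci[0][0][:2])); print(plane(c,ci[0][0][:2],.2 if 0 else .21))
print("lens",tri(L)); print(arm.current_force(),arm.current_ee_pos())
E
```

```text
a1 [234.6 230.2] 9.7
a2 [315.7 184.9] 10.1
 -> [0.5282 0.3005 0.1093] [0.0002 0.0002]
b1 [241.  199.1] 10.2
b2 [328.3 175.5] 10.1
 -> [0.5879 0.019  0.2612] [0.0004 0.0004]
[([297.9, 255.9], [292, 249, 20, 17, 102])]
collar [301.11442059 253.96230004] 10.4280666620782 [0.67512763 0.00169925 0.216     ]
b1 [[248.5 103.5  65.3]]
[0.51159557 0.02228484 0.21      ]
b2 [[322.5  76.5  71. ]]
[0.50912361 0.01791174 0.21      ]
lens (array([0.50931905, 0.02030451, 0.19451315]), [0.0018700234406769638, 0.001870023440677138])
[0.60635075 0.05488667 0.58164162] [ 0.61983813 -0.0190347   0.36010268]
```

```bash
cat >> h.py <<'E'
def swing(C,r,a0,a1,t0,z,n,feed=.1):
    """carry the post about C from angle a0 to a1 (deg); tool y starts at angle t0"""
    for a in np.linspace(a0,a1,n+1)[1:]:
        A=np.radians(a); arm.move_l((C[0]+r*np.cos(A),C[1]+r*np.sin(A),z),down(np.radians(t0+a-a0)),feed=feed)
        print(round(a),np.round(arm.current_force(),1),end=" ")
    print()
E
python3 - <<'E'
from h import *
R=down(np.radians(65)); p=np.array([.588,.019,.224])
arm.move_to(p+[0,0,.075],R); arm.move_l(p,feed=.15); arm.grip(0)
print(arm.current_width(),arm.current_force(),arm.current_grasp_force(),arm.current_t())
C=np.array([.6925,.0095]); d=p[:2]-C; a0=np.degrees(np.arctan2(d[1],d[0]))%360; print(a0,np.linalg.norm(d))
swing(C,np.linalg.norm(d),a0,248,65,.224,7)
print(arm.current_ee_pos(),arm.current_width())
arm.grip(.05); q=arm.current_ee_pos(); arm.move_l(q+[0,0,.08],feed=.25)
arm.move_to((.53,.03,.33),down(np.pi/2)); arm.sleep(.2); look("c1")
arm.move_to((.56,-.04,.30),down(np.pi/2)); arm.sleep(.2); look("c2")
T=arm.snapshot("top"); cv2.imwrite("pics/top1.png",T[:,:,::-1]); print(arm.current_t())
a=cv2.resize(T[120:330,130:410],(400,300))[:,:,::-1]
w=[cv2.resize(load(n)[1],(400,300))[:,:,::-1] for n in("c1","c2")]
w2=[cv2.resize(load(n)[1][:290,130:520],(400,300))[:,:,::-1] for n in("c1",)]
cv2.imwrite("pics/m2.png",np.vstack([np.hstack([a,w2[0]]),np.hstack(w)]))
E
```

```text
0.01571659635058074 [ 0.49686841  0.63498898 -1.61922693] 29.99991148710251 6.8667
174.8055710922652 0.10493092966327902
185 [ 3.8 -1.5 -2.4] 196 [ 5.9 -0.9 -3.5] 206 [ 6.7  1.2 -3.2] 217 [ 5.6  1.7 -2.6] 227 [ 3.7  2.  -1.6] 238 [ 4.   3.2 -0.2] 248 [ 4.3  3.8 -0.2] 
[ 0.65379994 -0.08707582  0.22401971] 0.015705690236626303
12.3833
```

View pics/m2.png

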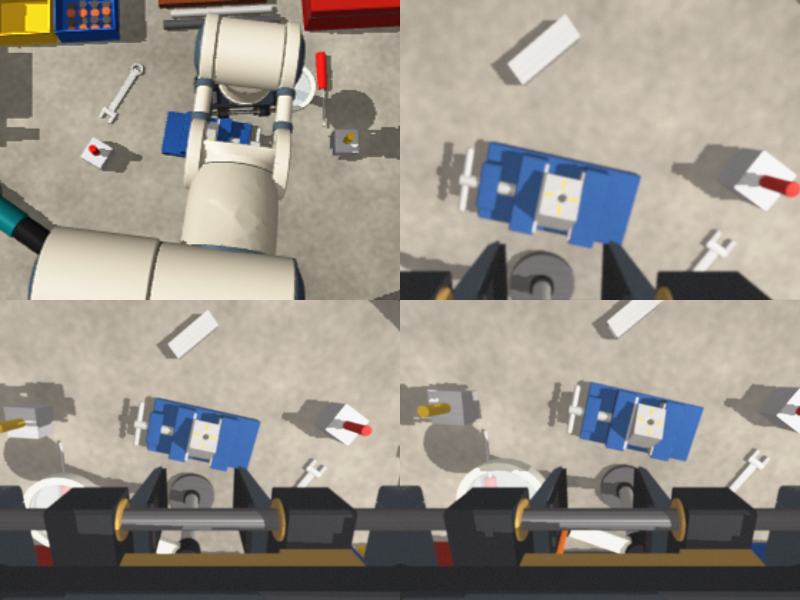

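The hole is visible in c1 near pixel (288,191), in a face with four yellow line blobs. The lens is clear of it on the right, and the vice is yawed about 10°. I'll take closer views for the 3D face.

```bash
python3 - <<'E'
from h import *
c,_=load("c1"); h=plane(c,(288,191),.097); print("hole rough",h)
for n,dx,dy in(("d1",.05,.06),("d2",.02,-.05)):
    arm.move_to((h[0]+dx,h[1]+dy,.175),down(np.pi/2)); arm.sleep(.2); c,im=look(n)
    u=proj(c,h); print(n,u,blobs(mask(im,18,34,70,90),tuple(int(x) for x in (max(u[0]-70,0),max(u[1]-70,0),u[0]+70,u[1]+70)),4))
    x,y=int(u[0]),int(u[1]); cv2.imwrite(f"pics/{n}c.png",cv2.resize(im[max(y-70,0):y+70,max(x-90,0):x+90],None,fx=3,fy=3,interpolation=cv2.INTER_CUBIC)[:,:,::-1]); print(max(x-90,0),max(y-70,0))
a,b=[cv2.resize(cv2.imread(f"pics/{n}c.png"),(400,300)) for n in("d1","d2")]
cv2.imwrite("pics/m3.png",np.hstack([a,b])); print(arm.current_t())
E
```

```text
hole rough [0.54074977 0.03878473 0.097     ]
d1 [199.7607507 153.8859958] [([203.3, 132.8], [200, 125, 7, 16, 65]), ([177.8, 148.4], [170, 145, 17, 7, 73]), ([217.7, 156.6], [210, 154, 16, 7, 63]), ([192.5, 172.7], [189, 164, 8, 18, 91])]
109 83
d2 [346.29950053 195.01611217] [([347.7, 173.8], [345, 167, 6, 15, 56]), ([326.0, 189.5], [319, 187, 15, 6, 57]), ([363.3, 197.6], [356, 195, 16, 6, 58]), ([341.8, 214.1], [339, 206, 6, 17, 65])]
256 125
14.2
```

View pics/m3.png

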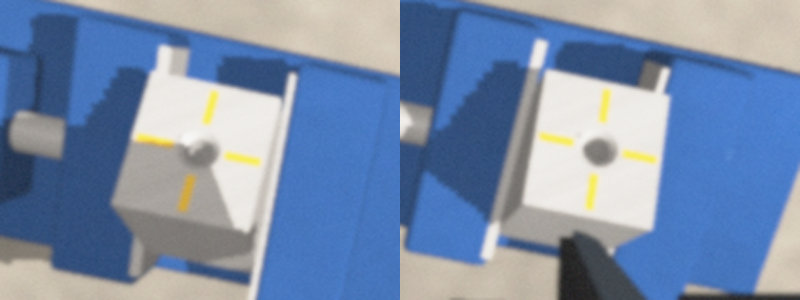

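```bash
python3 - <<'E'
from h import *
B={"d1":[(203.3,132.8),(177.8,148.4),(217.7,156.6),(192.5,172.7)],"d2":[(347.7,173.8),(326,189.5),(363.3,197.6),(341.8,214.1)]}
c={n:load(n)[0] for n in B}
P=[tri([ray(c[n],B[n][i]) for n in B]) for i in range(4)]
for p,e in P: print(p.round(4),np.round(e,4))
P=np.array([p for p,e in P]); 
def X(b):
    h=[np.append(q,1) for q in b]; x=np.cross(np.cross(h[0],h[3]),np.cross(h[1],h[2])); return x[:2]/x[2]
uv={n:X(B[n]) for n in B}; hole,e=tri([ray(c[n],uv[n]) for n in B]); print("hole",hole,e,[plane(c[n],uv[n],.097).round(4) for n in B])
d=P[2]-P[1]; v=P[0]-P[3]; n=np.cross(d,v); n/=np.linalg.norm(n); n*=np.sign(n[2])
yaw=np.degrees(np.arctan2(-d[0],d[1])); print("len",np.linalg.norm(d),np.linalg.norm(v),"normal",n,"tilt",np.degrees(np.arccos(n[2])),"az",np.degrees(np.arctan2(n[1],n[0])),"yaw from y-line",yaw)
for k in B: 
    a,b=[plane(c[k],B[k][i],.097) for i in(1,2)]; q=b-a; print(np.degrees(np.arctan2(-q[0],q[1])))
# vice blue edge direction (long far-side base edge, c1 & c2)
for k in("c1","c2"):
    cc,im=load(k); m=mask(im,105,125,120,60); n_,l,st,_=cv2.connectedComponentsWithStats(m); i=1+np.argmax(st[1:,4])
    ct=cv2.findContours((l==i).astype(np.uint8),0,1)[0][0]; 
    r=cv2.minAreaRect(ct); bx=cv2.boxPoints(r); W=[plane(cc,q,.03)[:2] for q in bx]
    print(k,[ (np.linalg.norm(W[j]-W[j-1]).round(3), np.degrees(np.arctan2(*(W[j]-W[j-1])[::-1])).round(1)) for j in range(4)])
for y in(yaw,):
    a=np.radians(y); ax=np.array([-.5*np.cos(a),-.5*np.sin(a),np.sqrt(.75)]); pt=hole+.056*ax; C=np.array([.6925,.0095])
    print("pin_top",pt,"dist col",np.linalg.norm(pt[:2]-C))
E
```

```text
[0.5261 0.0406 0.0889] [0.0001 0.0001]
[0.5366 0.0233 0.0975] [0.0002 0.0002]
[0.5428 0.0517 0.0968] [0. 0.]
[0.5532 0.0346 0.1052] [0. 0.]
hole [0.53970239 0.03757385 0.09707256] [6.964019573815282e-05, 6.96401957380468e-05] [array([0.5398, 0.0375, 0.097 ]), array([0.5397, 0.0376, 0.097 ])]
len 0.029098319510240576 0.032189983093860716 normal [-0.49096404  0.12665218  0.86192432] tilt 30.466662800223112 az 165.53498159093647 yaw from y-line -12.263782012348024
-11.75025834644302
-12.347317665651522
c1 [(np.float64(0.221), np.float64(-103.3)), (np.float64(0.112), np.float64(164.3)), (np.float64(0.207), np.float64(77.5)), (np.float64(0.115), np.float64(-8.9))]
c2 [(np.float64(0.219), np.float64(-103.1)), (np.float64(0.107), np.float64(166.3)), (np.float64(0.205), np.float64(77.8)), (np.float64(0.111), np.float64(-6.4))]
pin_top [0.51234135 0.04352141 0.14556998] dist col 0.18334283271873092
```

```bash
cat >> h.py <<'E'
HOLE=np.array([.5397,.0376,.0971]); YAW=np.radians(-12.3)
AX=np.array([-.5*np.cos(YAW),-.5*np.sin(YAW),np.sqrt(.75)])
VY=np.array([-np.sin(YAW),np.cos(YAW),0]); RI=np.c_[np.cross(VY,-AX),VY,-AX]
G=.0612  # TCP above tip
PT=HOLE+.056*AX
E
python3 - <<'E'
from h import *
Rg=down(np.radians(78)); p=np.array([.5282,.3005,.0712])
print(arm.solve_ik(HOLE+AX*(G+.06),RI),arm.solve_ik(HOLE+AX*(G-.045),RI),arm.solve_ik(p,Rg))
arm.grip(.06)
arm.move_l(arm.current_ee_pos()+[0,0.05,.07],feed=.25)
arm.move_to(p+[0,0,.10],Rg); arm.move_l(p,feed=.15); arm.grip(0)
print(arm.current_width(),arm.current_force(),arm.current_torque(),arm.current_t())
arm.move_l(p+[0,0,.145],feed=.15); arm.sleep(.2); print(arm.current_width(),arm.current_force(),arm.current_t())
c,im=look("e1"); tip=arm.current_ee_pos()-[0,0,G]; print("tip expected px",proj(c,tip),"shoulder",proj(c,tip+[0,0,.045]))
cv2.imwrite("pics/e1.png",im[130:330,180:380][:,:,::-1].repeat(3,0).repeat(3,1))
E
```

```text
[  5.23226942   9.36757198 120.77960247 -23.01519168  22.65898471
 -53.29353111] [  2.74251417  24.21103334 121.66787149 -56.45181469   8.9576848
 -20.77102557] [ 2.40077797e+01  3.62978895e+01  8.79365845e+01 -2.54444375e-14
  5.57655261e+01 -5.39922203e+01]
0.01748355923369384 [-1.27045245  0.41907794  1.47748844] [-0.01658678  0.05586505 -0.02912369] 17.675
0.017348949954280213 [ 0.4903051   0.85789888 -1.06177171] 18.9917
tip expected px [280.90192239 227.90689295] shoulder [281.01519921 252.12685323]
```

View pics/e1.png

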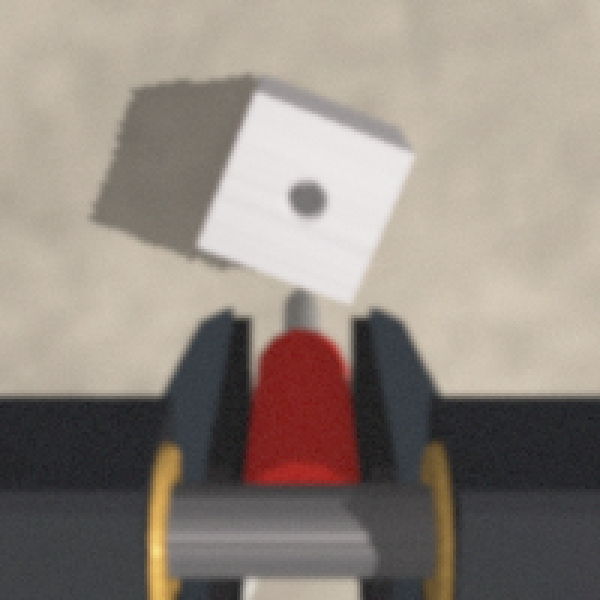

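In the hand view the pin tip is at about (280,226). I expected (281,225) for the nose edge, so the grasp is as planned. Next is the insertion.

```bash
python3 - <<'E'
from h import *
for s in np.linspace(.06,-.045,8): print(np.round(arm.solve_ik(HOLE+AX*(G+s),RI),0),end=" ")
print()
arm.move_to(HOLE+AX*(G+.06),RI); print("pre",arm.current_t(),arm.current_ee_pos(),arm.current_width())
arm.move_l(HOLE+AX*(G+.004),feed=.06); arm.sleep(.15); f0=arm.current_force(); print(f0)
c,im=look("f1"); cv2.imwrite("pics/f1.png",im[130:330,180:380][:,:,::-1].repeat(3,0).repeat(3,1)); print(proj(c,HOLE),proj(c,HOLE+.004*AX))
for s in(-.004,-.012,-.022,-.032,-.040,-.045):
    arm.move_l(HOLE+AX*(G+s),feed=.03); f=arm.current_force()-f0; ax=f@AX; lat=f-ax*AX
    print(s,round(ax,1),np.round(lat,1),((arm.current_ee_pos()-HOLE)@AX-G).round(4),arm.current_width().__round__(4))
    if np.linalg.norm(f)>25: print("STOP");break
print(arm.current_t())
E
```

```text
[  5.   9. 121. -23.  23. -53.] [  5.  11. 121. -25.  20. -51.] [  4.  14. 121. -28.  18. -49.] [  4.  16. 122. -31.  16. -46.] [  4.  18. 122. -35.  14. -42.] [  3.  20. 122. -41.  12. -36.] [  3.  22. 122. -48.  10. -30.] [  3.  24. 122. -56.   9. -21.] 
pre 20.0417 [0.48177389 0.05081481 0.20262641] 0.017493484151361406
[-0.72707685  0.13040664 -1.12616431]
[280.63115453 225.43468049] [280.64012732 227.17178612]
-0.004 0.1 [0.8 0.6 0.4] -0.0042 0.0173
-0.012 -0.3 [ 0.6 -0.2  0.3] -0.0121 0.0173
-0.022 -0.8 [0.5 0.5 0.2] -0.022 0.0171
-0.032 0.3 [ 0.5 -0.1  0.3] -0.0319 0.0175
-0.04 -1.1 [ 0.1 -0.2  0.1] -0.0399 0.0175
-0.045 -0.1 [ 0.6 -0.8  0.5] -0.0449 0.0177
23.8583
```

```bash
python3 - <<'E'
from h import *
f0=arm.current_force()
for s in np.arange(-.046,-.052,-.001):
    try: arm.move_l(HOLE+AX*(G+s),feed=.02)
    except arm.Unreachable: print("unreach",s);break
    f=(arm.current_force()-f0); print(s.round(4),(f@AX).round(1),f.round(1),(((arm.current_ee_pos()-HOLE)@AX)-G).round(4))
    if f@AX>12: break
arm.grip(.045); print(arm.current_force(),arm.current_width())
arm.move_l(arm.current_ee_pos()+AX*.08,feed=.12)
arm.move_to((.52,.08,.27),down(np.radians(90)));arm.sleep(.2);look("g1")
arm.move_to((.50,-.03,.27),down(np.radians(90)));arm.sleep(.2);look("g2"); print(arm.current_t())
T=arm.snapshot("scene"); a=cv2.resize(T[130:340,140:420],(400,300))
ims=[a]
for n in("g1","g2"):
    c,im=load(n); u=proj(c,PT).astype(int); print(n,u,blobs(mask(im,-6,4),mn=60)); x=max(u[0]-80,0);y=max(u[1]-60,0); ims.append(cv2.resize(im[y:y+120,x:x+160],(400,300),interpolation=cv2.INTER_CUBIC)); print(x,y)
ims.append(cv2.resize(load("g2")[1],(400,300)))
cv2.imwrite("pics/m4.png",np.vstack([np.hstack(ims[:2]),np.hstack(ims[2:])])[:,:,::-1])
E
```

```text
-0.046 13.6 [-6.7  2.5 11.7] -0.0455
[ 0.63856604 -0.20381403  0.86467662] 0.04498053001612072
27.5833
g1 [239 198] [([240.9, 200.5], [232, 185, 19, 34, 514]), ([39.8, 286.8], [35, 281, 10, 11, 89])]
159 138
g2 [360 218] [([353.5, 220.0], [337, 205, 33, 31, 571])]
280 158
```

View pics/m4.png

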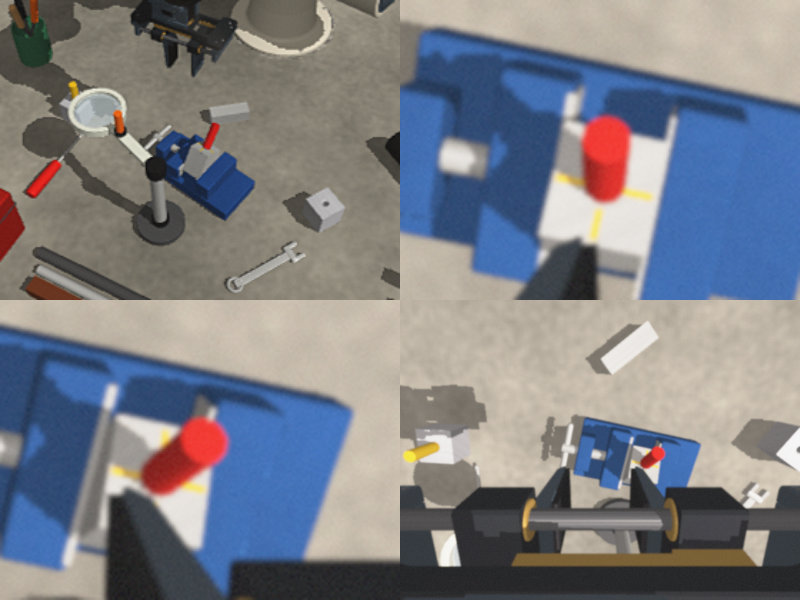

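```bash
python3 - <<'E'
from h import *
U={}
for n in("g1","g2"):
    c,im=load(n); hs=cv2.cvtColor(im,cv2.COLOR_RGB2HSV); m=mask(im,-6,4)
    x,y=proj(c,PT).astype(int); k=np.zeros_like(m);k[y-40:y+40,x-40:x+40]=255; v=hs[:,:,2][(m&k)>0]
    t,_=cv2.threshold(v.reshape(-1,1),0,255,cv2.THRESH_OTSU); mm=((hs[:,:,2]>t)&((m&k)>0)).astype(np.uint8)
    mm=cv2.morphologyEx(mm,cv2.MORPH_OPEN,np.ones((5,5),np.uint8)); b=blobs(mm); print(n,t,b,proj(c,PT))
    U[n]=ray(c,max(b,key=lambda q:q[1][4])[0])
p,e=tri(list(U.values())); print("pin_top",p,e,"model",PT)
for z in(.1455,): print([(o+d*(z-o[2])/d[2]).round(4) for o,d in U.values()])
# post now, predicted
print(plane(arm.get_calibration("top"),(0,0),0)[:0])
E
```

```text
g1 202.0 [([242.2, 198.5], [233, 185, 18, 33, 395])] [239.8473136 198.0425667]
g2 190.0 [([360.8, 214.4], [353, 206, 17, 19, 255])] [360.65317738 218.45383283]
pin_top [0.5125956  0.04511421 0.13830161] [0.0018921313889415984, 0.0018921313889418245] model [0.51234272 0.04356485 0.14559742]
[array([0.5128, 0.0456, 0.1455]), array([0.5085, 0.0435, 0.1455])]
[]
```

```bash
python3 - <<'E'
from h import *
r=[ray(load("g1")[0],(241.8,194)),ray(load("g2")[0],(361,214.5))]; print("pin_top",tri(r))
C=np.array([.6925,.0095]); t=np.array([.510,.0442]); a1=np.degrees(np.arctan2(*(t-C)[::-1])); print(a1)
arm.move_l(arm.current_ee_pos()+[0,0,.05],feed=.25)
p=np.array([.6538,-.0871,.224]); arm.move_to(p+[0,0,.08],down(np.radians(138.2))); arm.move_l(p,feed=.15); arm.grip(0)
print(arm.current_width(),arm.current_force(),arm.current_t())
swing(C,.10493,248,a1,138.2,.224,8)
arm.grip(.05); print(arm.current_ee_pos(),arm.current_t())
arm.move_l(arm.current_ee_pos()+[0,0,.09],feed=.25)
for n,q in(("k1",(.57,.08,.40)),("k2",(.55,.0,.40))): arm.move_to(q,down(np.pi/2)); arm.sleep(.2); look(n)
arm.move_joints([67.179,28.281,77.091,0,74.628,-5.472])
T=arm.snapshot("top"); cv2.imwrite("pics/top2.png",T[:,:,::-1]); S=arm.snapshot("scene");cv2.imwrite("pics/scene2.png",S[:,:,::-1]); print(arm.current_t())
ims=[cv2.resize(T[130:280,180:380],(400,300)),cv2.resize(S[140:290,190:390],(400,300))]+[cv2.resize(load(n)[1][:270,100:460],(400,300)) for n in("k1","k2")]
cv2.imwrite("pics/m5.png",np.vstack([np.hstack(ims[:2]),np.hstack(ims[2:])])[:,:,::-1])
E
```

```text
pin_top (array([0.50987683, 0.04483716, 0.14080267]), [0.00012742345720474804, 0.00012742345720489232])
169.23445783226023
0.015429599126391857 [-1.1153744   1.41011181  4.28955743] 30.1083
238 [2.3 5.8 2. ] 228 [4.  5.3 1.8] 218 [3.4 5.5 1.5] 209 [3.6 3.7 0.6] 199 [3.4 4.2 2.7] 189 [1.8 3.1 4.7] 179 [-0.3  2.1  6.9] 169 [-1.8  3.   8.6] 
[0.58939223 0.02908644 0.22397825] 33.4667
38.075
```

View pics/m5.png

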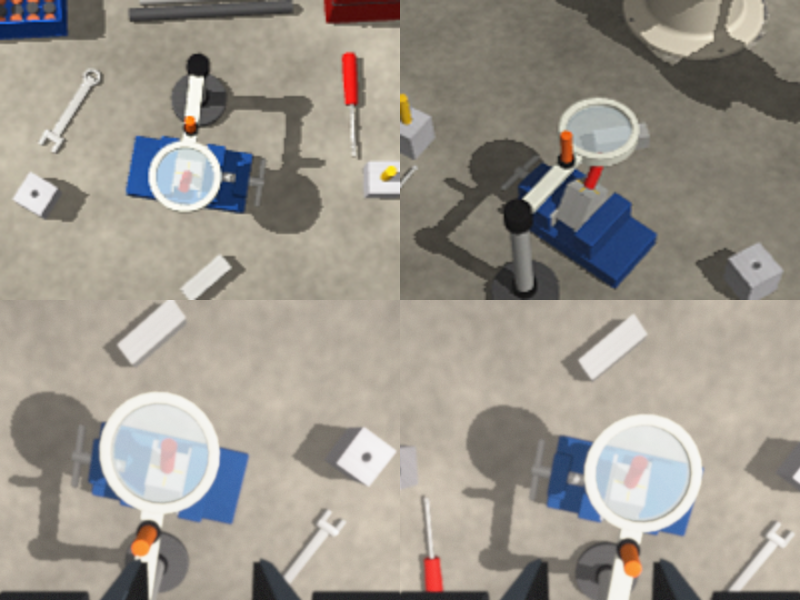

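```bash
python3 - <<'E'
from h import *
L=[];C=np.array([.6925,.0095]);pt=np.array([.5105,.0442])
for n in("k1","k2"):
    c,im=load(n)
    for th in(215,225):
        m=(im.min(2)>th).astype(np.uint8)*255
        ct,hi=cv2.findContours(m,cv2.RETR_CCOMP,cv2.CHAIN_APPROX_NONE)
        for k,(q,h) in enumerate(zip(ct,hi[0])):
            if h[3]>=0 and cv2.contourArea(q)>3000:
                e=cv2.fitEllipse(cv2.convexHull(q)); print(n,th,np.round(e[0],1),np.round(e[1],1),plane(c,e[0],.21).round(4)[:2],plane(c,e[0],.2).round(4)[:2]); last=e[0]
    L.append(ray(c,last))
    hs=cv2.cvtColor(im,cv2.COLOR_RGB2HSV); m=cv2.inRange(hs,(0,50,60),(8,255,255))|cv2.inRange(hs,(172,50,60),(179,255,255))
    x,y=int(last[0]),int(last[1]); print(blobs(m,(x-45,max(y-45,0),x+45,y+45),30),"pintop px",proj(c,[.5105,.0442,.1455]))
p,e=tri(L); print("lens",p,e); d=p[:2]-C; print("r",np.linalg.norm(d),"bearing",np.degrees(np.arctan2(d[1],d[0])),"off",p[:2]-pt)
E
```

```text
k1 215 [243.6 137.9] [88.8 93.5] [0.5139 0.0414] [0.5145 0.0403]
k1 225 [243.5 137.7] [90.6 94.7] [0.5137 0.0413] [0.5143 0.0403]
[([252.4, 148.4], [249, 143, 7, 11, 48])] pintop px [251.30070619 131.78052535]
k2 215 [319.2 156.4] [87.3 90.6] [0.514  0.0415] [0.5151 0.0427]
k2 225 [319.1 156.3] [88.4 91.9] [0.5139 0.0415] [0.515  0.0426]
[] pintop px [315.63396951 147.44833382]
lens [0.5137331  0.04141176 0.21078971] [6.80084023150428e-05, 6.800840231503609e-05]
r 0.18159286003335903 bearing 169.87871387085332 off [ 0.0032331  -0.00278824]
```

The lens is at (0.514, 0.041), within about 4 mm of the pin top. The pin stopped firmly at shoulder depth (13.6 N at −45.5 mm), and the other items look unmoved.

```bash
python3 -c "
from rig import arm
print(arm.sign_off(),arm.current_t())"
```

```text
the job is handed in; nothing more can be done
the job is handed in; nothing more can be done
```

The job is handed in: the lamp was swung clear, the sight pin was pushed home and released, and the lens was swung back to within about 4 mm of the pin's top at about 38 s; the hand-in call gave no verdict.

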